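Unlock and raise the shoe kit's holding bar

TASK

Open up the shoe kit so that the shoehorn and shoe tree can be taken out: slide the safety tab across until you feel it come up against its stop, then lift the steel holding bar and stand it fully upright, and let go. The little catch is easily broken, so never force the tab against its stop or the bar against a tab that is not yet released, and leave the other things where they are.

Things in the scene. Friction and masses are not known exactly. Their poses are not given: they have to be found in the camera images.
- kit: shoe kit, fixed: pine base 200 x 360 x 20 mm, three yellow tiers 160 mm deep (its x) by 320 long (its y), top rim 150 mm up. Origin: centre of its underside; x from catch side to hinge side, z up. Grey catch housing 46 x 110 mm, top 148 mm up, outside the -x wall at kit x -104, y 0
- tab_top (a point): centre of the top of the safety tab, 180 mm above the table; axes as the kit's. The tab is an upright steel lug 16 mm (kit x) by 12 (kit y), 32 tall, on the catch housing at kit x -112 mm; slides along kit y. Its bolt inside the housing blocks the bar
- tab (a joint): tab travel in m to the kit's +y, 0 = locked, starts in 0 to 0.004; friction 2.5 N, stays where left. A keeper on the bar, hidden in the housing and set differently on each kit, forms a hard stop somewhere from 0.012 to 0.038, found only by feel; the bar is free only in the last 2 mm before it. Catch breaks if tab and bar (or keeper) press on each other over 10 N
- latch_pivot (a point): on the hinge axis of the main latch: steel bar 183 mm long, 12 wide, 6 thick, across the top tier at kit y 0. This point lies at kit x +85, z 157 mm; when shut its axes are the kit's and it runs along its -x. A grip fin (30 mm along the bar, 12 wide) stands on it at bar x -145 mm, its top 34 mm above the bar's centre
- latch_fin (a point): grip point in the middle of the fin: 145 mm from the hinge along the bar and 20 mm above the bar's centre (177 mm above the table when shut)
- latch (a joint): angle of the holding bar about the kit's y axis in rad: 0 = shut, 1.57 = upright, stopped at 1.6. The free end rises and swings over towards the kit's +x. A stiff hinge (about 0.22 N m): it stays where it is left. While blocked it has only about 0.01 of play
- shoehorn: stainless shoehorn, 170 x 34 mm, lying in the top tier (bystander); origin centre of its underside
- shoe_tree: wooden shoe tree, 200 x 54 x 24 mm, lying in the top tier (bystander); origin centre of its underside
- tin: round polish tin, 76 mm across, 28 mm high, on the table (bystander); origin centre of its underside
- brush: shoe brush, 150 x 50 x 38 mm, on the table (bystander); origin centre of its underside

How it is judged:
On the way, in this order (a step that is already met when the one before it is completed fails the run):
1. the safety tab is slid at least 10 mm while the holding bar is still down (value of joint tab above 0.01 m and value of joint latch below 0.06 rad), for 0.1 s.
2. the holding bar is lifted upright (value of joint latch above 1.35 rad), for 0.2 s.
At the end, for the whole second after the job is handed in: the holding bar stands upright (at least 1.35 rad from shut) and still, the safety tab is still slid open (more than 8 mm), and the shoehorn, shoe tree, tin and brush lie within 30 mm of where they began (value of joint latch above 1.35 rad and velocity of joint latch between -0.1 and 0.1 rad/s and value of joint tab above 0.008 m and distance of each of shoehorn, shoe_tree, tin, brush from where it was at the start of the episode below 0.03 m); the robot touches nothing.
It fails at once if the tab and the bar (with its keeper) are pressed on one another with more than 10 N (contact force between tab and latch above 10 N).
It fails at once if the shoehorn, shoe tree, tin or brush is moved more than 30 mm (distance of any of shoehorn, shoe_tree, tin, brush from where it was at the start of the episode above 0.03 m).
It also fails if it takes over 61 s, if anything falls off the work surface, if the arm or the gripper's body presses on something with over 40 N, if the wrist force passes 120 N, or if a joint passes its speed limit or range.

ROBOT

A 6-joint arm with a two-finger parallel gripper is mounted at the origin on the work surface. World frame = base frame: x ahead of the robot, y to its left, z up, the work surface at z = 0. Lengths are in m, angles in rad, forces in N, time in s.
With the tool pointing down it reaches from about 0.25 to 0.775 m from the base axis. Payload 4 kg.
Tool frame: the origin (TCP) lies on the centre line of the jaws, within the pads' length; the fingertips stand 22 mm ahead of it and the grasp point (between the pads) lies 3 mm ahead of it; z points along the fingers, y is the direction in which the jaws open and shut (so a half turn about z gives the same grasp; the last joint's range is limited). The gripper opens to 94 mm and grips with 3 to 60 N. Pads are 16 mm wide; open, the fingers measure 119 mm over their backs; the gripper's body (75 mm by 177 mm) begins 78 mm behind the grasp point.
Start: joints at [1.094, 0.087, 1.371, -0, 1.684, -0.103], TCP at [0.201, 0.512, 0.228] pointing down, gripper open.
Joint ranges: [-3.1, 3.1], [-0.76, 2.03], [0.27, 2.55], [-1.08, 4.22], [0.17, 2.65], [-2.57, 2.57]. Speed limits (rad/s): [2.79, 2.79, 3.14, 3.14, 3.14, 3.14].

INTERFACE

Orientations are given as [roll, pitch, yaw] about the fixed x, y, z axes, in that order (R = Rz(yaw) Ry(pitch) Rx(roll)).
In Python, from bench import robot gives the robot as it stands. The module is installed in compiled form; this text tells all that it offers.
- The arm moves only by the shell command python3 -m inch 'ROWS'. ROWS is JSON, a list of rows, each an object with "linear": the shift along the world's x, y, z scaled (see below), a list of three; "twist": the turn about the world's z scaled (see below); "gripper": the opening, from 0 (shut) to 1 (fully open). In form: [{"linear": [x, y, z], "twist": twist, "gripper": gripper}, ...]. A call has 1 to 10 rows; each row is the pose to reach, as a shift and turn from the pose commanded when the call began; what a row does not reach only later rows make up. The controller multiplies each number of a shift by 0.1 m and each number of a turn by 60 degrees. A row lasts 1/12 s, in which the tool goes at most 41.7 mm and 7.16 degrees, less where a joint would pass 70% of its speed; a pose out of reach is approached as far as the arm can. A call with a number of a shift or a turn outside -1 to 1 is refused whole. A call with a gripper value outside its range is refused whole. The fingers move at their own pace and stop on an object; the grip force is fixed at half the most. Time passes only in rows, so rows that repeat a pose let the fingers close. It gives the time, the measured TCP pose, the force and the opening at its end, in the units of the state.
- robot.get_obs(): the state, without advancing time (a new reading comes with each control period).
- robot.snapshot(name): name is "side" or "top" or "wrist"; returns a dict with "image" (420x560x3 uint8, red, green, blue), "depth" (420x560 float32, m along the optical axis (not along the pixel's ray), 0 where there is no reading), "mtx" (3x3 intrinsics, pixels), "rvec" (rotation vector, rad) and "tvec" (3), from world to camera coordinates, as OpenCV has them; the wrist camera has in their place "hand_eye" (4x4, takes a point from camera to tool coordinates, whose origin is the TCP and whose axes are the flange's). Camera axes: x right, y down, z forward; pixel columns grow to the right and rows downward; lengths in m; the calibration is good to about 2 mm. A picture is of the moment at which its call begins: read the wrist's pose just before it.
- robot.close_job(): hands the job in, once; it reports no verdict.
The state is a dict: "time": time; "joint_positions": joint angles; "qvel": joint speeds; "joint_torque": joint torques, N m; "tool_pos": TCP position; "ee_rot": TCP orientation; "wrist_force": force on the tool from outside, world axes, zero at the start; "wrist_torque": the same for the moment, N m; "width": finger opening in m.
Only numpy, scipy, OpenCV 4.12 (cv2) and the standard library are available. Lean on these libraries where they do the work, as an engineer would, in place of code of your own. Each camera call takes 0.05 s, during which the arm holds its last target.

## Working session

There is one attempt and no reset: what is moved stays moved. The work goes in short steps, Python scripts to look and compute and a shell command to move; the robot and the scene stay as the last step left them, time stands still between calls to the robot, and variables do not carry over. Pictures are saved under pics/ and viewed, and the job is handed in when it is done.

```bash
mkdir -p pics; cat > h.py <<'E'
import numpy as np, cv2, pickle
from bench import robot
def snap(n,name):
    o=robot.get_obs(); s=robot.snapshot(n); s['obs']=o
    cv2.imwrite(f'pics/{name}.png',s['image'][:,:,::-1]); pickle.dump(s,open(f'{name}.pkl','wb')); return s
def world(s,u,v,d=None):
    d=s['depth'][v,u] if d is None else d
    c=np.linalg.inv(s['mtx'])@[u,v,1]*d
    R,_=cv2.Rodrigues(np.array(s['rvec'])); return R.T@(c-np.ravel(s['tvec']))
def onplane(s,u,v,z):
    R,_=cv2.Rodrigues(np.array(s['rvec'])); o=-R.T@np.ravel(s['tvec']); r=R.T@np.linalg.inv(s['mtx'])@[u,v,1]
    return o+r*(z-o[2])/r[2]
def crop(s,u0,u1,v0,v1,k,name):
    cv2.imwrite(f'pics/{name}.png',cv2.resize(s['image'][v0:v1,u0:u1,::-1],None,fx=k,fy=k,interpolation=cv2.INTER_CUBIC))
E
python3 - <<'E'
from h import *
o=robot.get_obs();print(o)
for n in('top','side'):
    s=snap(n,n+'0'); R,_=cv2.Rodrigues(np.array(s['rvec']));print(n,-R.T@np.ravel(s['tvec']),R[2])
E
```

```text
{'time': 0.0, 'joint_positions': array([ 1.09388506e+00,  8.79496096e-02,  1.37222742e+00, -9.57501578e-06,
        1.68361141e+00, -1.03084353e-01]), 'qvel': array([ 9.14660490e-06, -1.11378035e-03, -4.46678061e-06, -9.84110122e-04,
        1.37396336e-04,  2.33480881e-03]), 'joint_torque': array([ 8.11303125e-04, -3.40192223e+01, -3.02426398e+01,  7.16810720e-02,
        3.31676728e-02, -1.58115749e-04]), 'tool_pos': array([0.20061839, 0.5115699 , 0.2263207 ]), 'ee_rot': array([-3.13940755e+00, -2.16483845e-04,  2.76776444e+00]), 'wrist_force': array([-0.73784603,  0.36695077, -0.10659805]), 'wrist_torque': array([-0.01160869,  0.02916467, -0.0086994 ]), 'width': 0.09378129834119107}
top [ 0.33636836 -0.02873268  1.5629487 ] [ 0.15649596  0.00699692 -0.98765382]
side [ 0.13733904 -0.62249564  0.99967207] [ 0.37075198  0.54178341 -0.75432997]
```

View pics/top0.png

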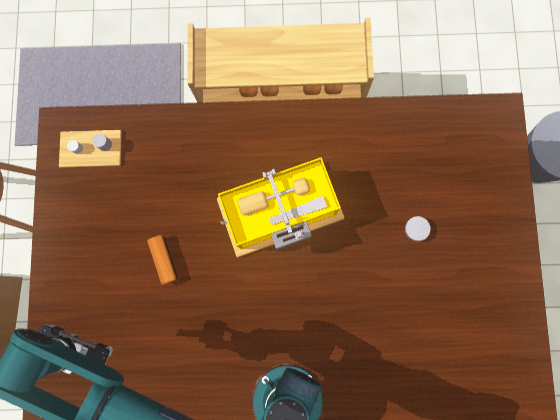

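View pics/side0.png

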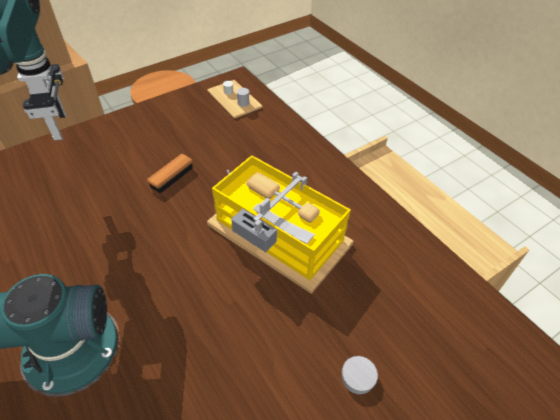

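```bash
python3 - <<'E'
from h import *
s=pickle.load(open('top0.pkl','rb'));crop(s,205,355,145,265,5,'top0c')
s=pickle.load(open('side0.pkl','rb'));crop(s,200,360,150,290,5,'side0c')
E
```

```text
(no output)
```

View pics/top0c.png

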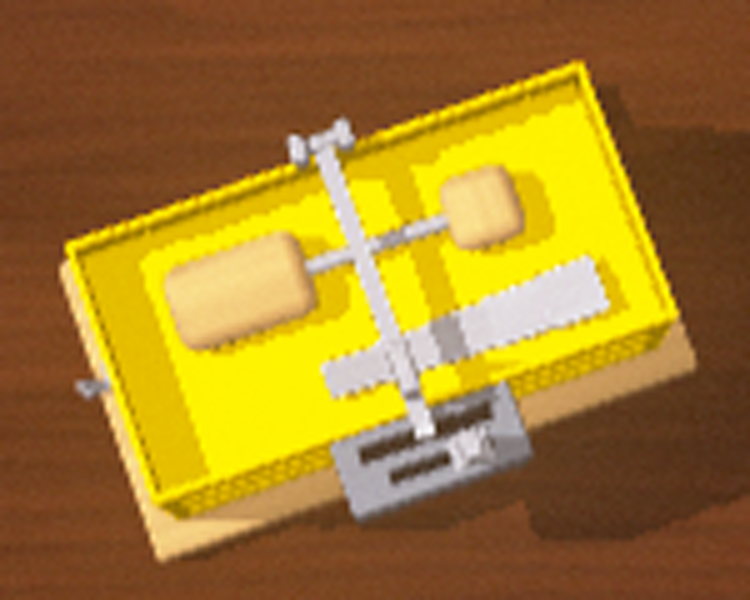

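View pics/side0c.png

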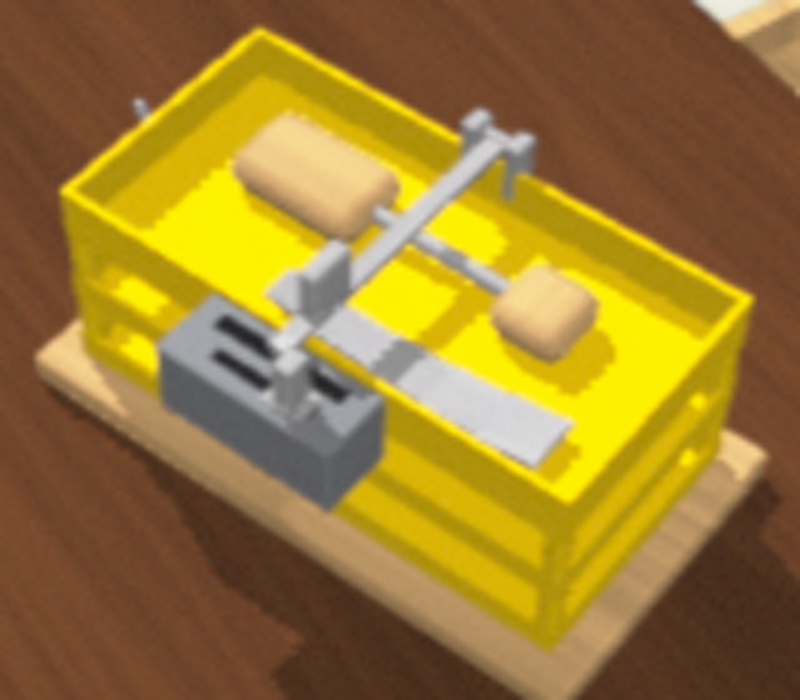

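```bash
python3 - <<'E'
from h import *
from scipy.optimize import least_squares
C=np.array([[.08,.16],[.08,-.16],[-.08,-.16],[-.08,.16]])
def fit(P,C):
    f=lambda p:(C@np.array([[np.cos(p[2]),np.sin(p[2])],[-np.sin(p[2]),np.cos(p[2])]])+p[:2]-P).ravel()
    r=least_squares(f,[.5,0,.3]);return r
S={}
s=pickle.load(open('top0.pkl','rb'))
px=np.array([(68,245),(583,63),(677,318),(160,505)])/5+[205,145]-.4
P=np.array([onplane(s,*p,.15)[:2] for p in px]);print(P.round(3))
r=fit(P,C);print('top',r.x,(r.fun*1000).round(1))
T=r.x
s=pickle.load(open('side0.pkl','rb'))
px=np.array([(262,30),(752,298),(570,500),(65,190)])/5+[200,150]-.4
P2=np.array([onplane(s,*p,.15)[:2] for p in px]);r=fit(P2,C);print('side',r.x,(r.fun*1000).round(1))
# features
a=pickle.load(open('top0.pkl','rb'))
def tokit(p,T):
    d=p[:2]-T[:2];c,q=np.cos(T[2]),np.sin(T[2]);return np.array([c*d[0]+q*d[1],-q*d[0]+c*d[1]])
for n,st,u,v,z in[('tabtop',a,472/5+205,442/5+145,.18),('tabtop side',s,290/5+200,358/5+150,.18),('fintop side',s,338/5+200,250/5+150,.191),('fin top',a,398/5+205,358/5+145,.191)]:
    w=onplane(st,u-.4,v-.4,z);print(n,w.round(4),tokit(w,T).round(4), tokit(w,r.x).round(4))
E
```

```text
[[ 0.608  0.181]
 [ 0.707 -0.121]
 [ 0.555 -0.17 ]
 [ 0.455  0.129]]
top [0.58121399 0.00478673 0.31856272] [-0.6  0.9  0.2 -0.7  0.7 -2.5 -0.3  2.4]
side [0.58702027 0.0077535  0.31815389] [ 0.7  2.2  0.8 -0.6 -0.5 -1.7 -1.   0.2]
tabtop [ 0.4832 -0.0491  0.18  ] [-0.11   -0.0205] [-0.1164 -0.0215]
tabtop side [ 0.4862 -0.0458  0.18  ] [-0.106  -0.0183] [-0.1125 -0.0193]
fintop side [ 0.5371 -0.0093  0.191 ] [-0.0464  0.0004] [-0.0528 -0.0006]
fin top [ 0.5302 -0.0092  0.191 ] [-0.0528  0.0027] [-0.0592  0.0017]
```

```bash

python3 -m inch '[{"linear":[0.2,-0.4,0.5],"twist":0.1,"gripper":0},{"linear":[0.48,-0.97,0.7],"twist":0.22,"gripper":0},{"linear":[0.48,-0.97,0.7],"twist":0.22,"gripper":0}]'
python3 -m inch '[{"linear":[0.16,-0.33,0],"twist":0.1,"gripper":0},{"linear":[0.32,-0.65,0],"twist":0.22,"gripper":0},{"linear":[0.48,-0.97,0],"twist":0.22,"gripper":0}]'
python3 -m inch '[{"linear":[0.16,-0.33,0],"twist":0.1,"gripper":0},{"linear":[0.32,-0.65,0],"twist":0.22,"gripper":0},{"linear":[0.48,-0.97,0],"twist":0.22,"gripper":0}]'
```

```text
time: 0.35
tool_pos: [0.2461, 0.4197, 0.2946]
ee_rot: [-3.14, -0.001, 3.005]
wrist_force: [0.2, 0.3, 1.1]
width: 0.077
time: 0.6
tool_pos: [0.2943, 0.3223, 0.2946]
ee_rot: [3.141, 0.0, -3.049]
wrist_force: [1.5, -0.2, -1.0]
width: 0.0574
time: 0.85
tool_pos: [0.342, 0.2254, 0.2942]
ee_rot: [3.141, -0.0, -2.819]
wrist_force: [1.1, 0.3, 0.3]
width: 0.0372
```

```bash

python3 -m inch '[{"linear":[0.16,-0.33,0],"twist":0,"gripper":0},{"linear":[0.32,-0.65,0],"twist":0,"gripper":0},{"linear":[0.48,-0.97,0],"twist":0,"gripper":0}]'
python3 -m inch '[{"linear":[0.16,-0.33,0],"twist":0,"gripper":0},{"linear":[0.32,-0.65,0],"twist":0,"gripper":0},{"linear":[0.48,-0.97,0],"twist":0,"gripper":0}]'
python3 -m inch '[{"linear":[0.16,-0.33,0],"twist":0,"gripper":0},{"linear":[0.32,-0.65,0],"twist":0,"gripper":0},{"linear":[0.48,-1,0],"twist":0,"gripper":0},{"linear":[0.48,-1,0],"twist":0,"gripper":0},{"linear":[0.48,-1,0],"twist":0,"gripper":0}]'
python3 - <<'E'
from h import *
s=snap('wrist','w1');print(s['hand_eye'],s['mtx'],s['obs']['tool_pos'],s['obs']['ee_rot'],s['obs']['wrist_force'])
E
```

```text
time: 1.1
tool_pos: [0.3903, 0.1277, 0.2943]
ee_rot: [3.141, -0.0, -2.824]
wrist_force: [0.7, 1.6, 0.1]
width: 0.0174
time: 1.35
tool_pos: [0.4384, 0.0307, 0.2942]
ee_rot: [3.141, -0.0, -2.825]
wrist_force: [0.6, -0.2, 0.0]
width: 0.0004
time: 1.77
tool_pos: [0.4862, -0.069, 0.2932]
ee_rot: [3.14, -0.002, -2.828]
wrist_force: [-0.1, 0.7, -0.3]
width: 0.0003
[[-6.49424498e-04 -9.67817015e-01 -2.51654134e-01  7.28724088e-02]
 [ 9.99999673e-01 -7.49901009e-04  3.03363468e-04 -6.28697317e-04]
 [-4.82316015e-04 -2.51653855e-01  9.67817186e-01 -1.56835796e-01]
 [ 0.00000000e+00  0.00000000e+00  0.00000000e+00  1.00000000e+00]] [[290.8066304    0.         278.40251105]
 [  0.         290.8066304  211.46470635]
 [  0.           0.           1.        ]] [ 0.48617871 -0.06897403  0.29318292] [ 3.13963412e+00 -2.45483306e-03 -2.82771123e+00] [-0.08976883  0.69751976 -0.29023509]
```

View pics/w1.png

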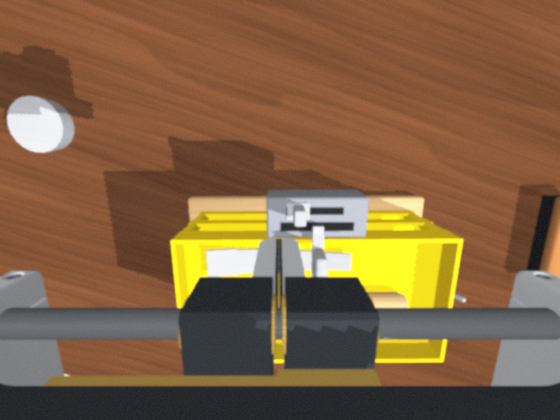

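```bash
cat >> h.py <<'E'
from scipy.spatial.transform import Rotation as Ro
def wworld(s,u,v,z):
    o=s['obs'];R=Ro.from_euler('xyz',o['ee_rot']).as_matrix();H=s['hand_eye']
    ray=R@H[:3,:3]@np.linalg.inv(s['mtx'])@[u,v,1]; c=R@H[:3,3]+o['tool_pos']
    return c+ray*(z-c[2])/ray[2]
def kit(p,T=(.584,.006,.3185)):
    d=np.array(p)[:2]-T[:2];c,q=np.cos(T[2]),np.sin(T[2]);return np.array([c*d[0]+q*d[1],-q*d[0]+c*d[1]])
E
python3 - <<'E'
from h import *
s=pickle.load(open('w1.pkl','rb'));crop(s,255,375,180,280,6,'w1c')
E
```

```text
(no output)
```

View pics/w1c.png

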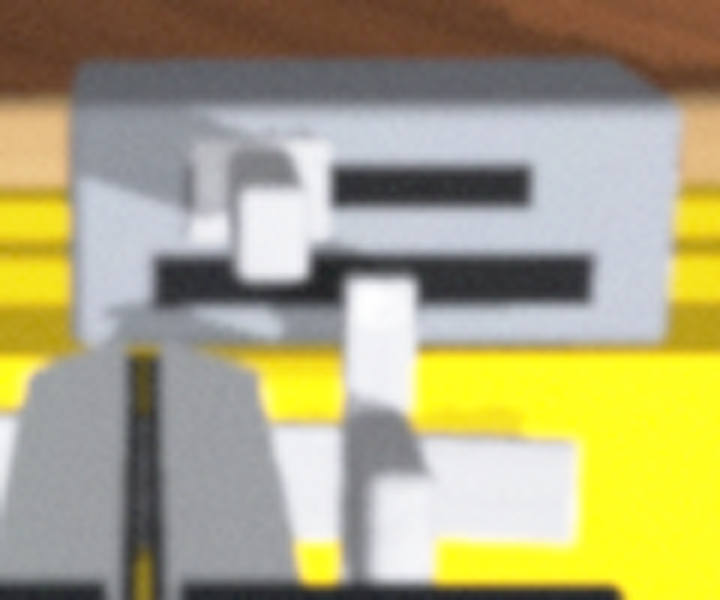

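```bash
python3 - <<'E'
from h import *
s=pickle.load(open('w1.pkl','rb'))
for n,u,v,z in[('tabtop',274,233,.18),('tab left',238,233,.18),('tab right',311,233,.18),('barendL',345,283,.16),('barendR',418,283,.16),('finL',372,478,.191),('finR',433,478,.191),('h1',75,105,.148),('h2',682,105,.148),('h3',665,342,.148),('h4',78,345,.148)]:
    w=wworld(s,255+u/6-.4,180+v/6-.4,z);print(n,w.round(4),kit(w).round(4))
print('tcp',kit(s['obs']['tool_pos']))
E
```

```text
tabtop [ 0.4836 -0.048   0.18  ] [-0.1122 -0.0198]
tab left [ 0.4854 -0.0535  0.18  ] [-0.1123 -0.0256]
tab right [ 0.4818 -0.0423  0.18  ] [-0.1122 -0.0139]
barendL [ 0.4932 -0.03    0.16  ] [-0.0975 -0.0057]
barendR [ 0.4893 -0.0179  0.16  ] [-0.0974  0.007 ]
finL [ 0.5146 -0.0215  0.191 ] [-0.0745 -0.0044]
finR [ 0.5116 -0.0122  0.191 ] [-0.0744  0.0054]
h1 [ 0.48   -0.0838  0.148 ] [-0.1269 -0.0527]
h2 [0.447  0.0183 0.148 ] [-0.1262  0.0545]
h3 [0.489  0.0322 0.148 ] [-0.082   0.0546]
h4 [ 0.5226 -0.0699  0.148 ] [-0.0821 -0.0529]
tcp [-0.11637903 -0.04057131]
```

```bash

python3 -m inch '[{"linear":[0.038,-0.114,0],"twist":0,"gripper":0},{"linear":[0.038,-0.114,-0.35],"twist":0,"gripper":0},{"linear":[0.038,-0.114,-0.7],"twist":0,"gripper":0},{"linear":[0.038,-0.114,-0.9],"twist":0,"gripper":0},{"linear":[0.038,-0.114,-0.9],"twist":0,"gripper":0}]'
python3 -m inch '[{"linear":[0,0,-0.1],"twist":0,"gripper":0},{"linear":[0,0,-0.2],"twist":0,"gripper":0},{"linear":[0,0,-0.2],"twist":0,"gripper":0},{"linear":[0,0,-0.2],"twist":0,"gripper":0}]'
python3 - <<'E'
from h import *
o=robot.get_obs();print(kit(o['tool_pos']),o['wrist_force'])
s=snap('wrist','w2');crop(s,200,360,170,290,5,'w2c')
E
```

```text
time: 2.23
tool_pos: [0.487, -0.0773, 0.1992]
ee_rot: [3.136, -0.008, -2.822]
wrist_force: [0.4, -0.0, -0.2]
width: 0.0003
time: 2.57
tool_pos: [0.4903, -0.0788, 0.1853]
ee_rot: [-3.141, 0.001, -2.824]
wrist_force: [-0.2, -0.4, 0.1]
width: 0.0007
[-0.11554594 -0.05120318] [-0.15499892 -0.37254919  0.1251026 ]
```

View pics/w2c.png

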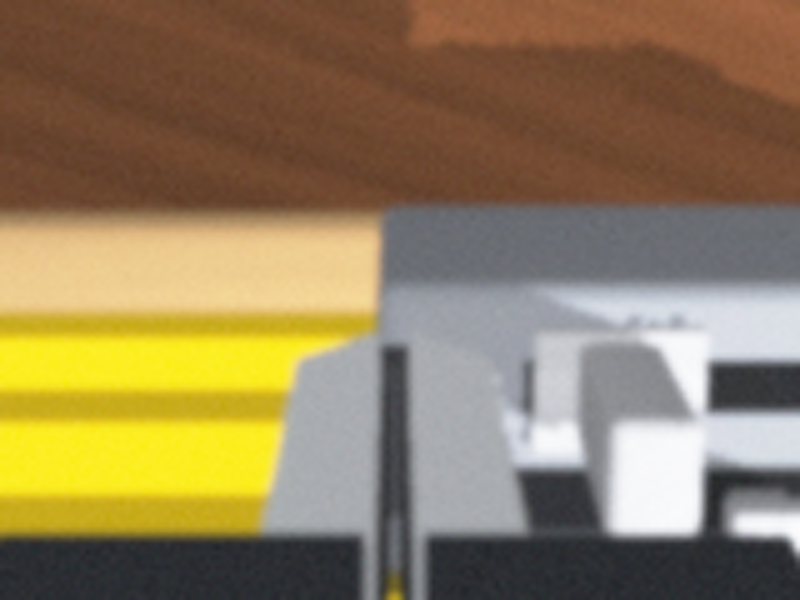

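```bash

python3 -m inch '[{"linear":[-0.0125,0.038,0],"twist":0,"gripper":0},{"linear":[-0.025,0.076,0],"twist":0,"gripper":0},{"linear":[-0.025,0.076,0],"twist":0,"gripper":0},{"linear":[-0.025,0.076,0],"twist":0,"gripper":0}]'
for i in 1 2; do python3 -m inch '[{"linear":[-0.0031,0.0095,0],"twist":0,"gripper":0},{"linear":[-0.0031,0.0095,0],"twist":0,"gripper":0}]' ; done
```

```text
time: 2.95
tool_pos: [0.4876, -0.0711, 0.1851]
ee_rot: [-3.141, 0.001, -2.824]
wrist_force: [-0.9, -1.2, 0.3]
width: 0.0005
time: 3.12
tool_pos: [0.4872, -0.0703, 0.1847]
ee_rot: [3.142, 0.0, -2.824]
wrist_force: [0.6, 0.4, -0.8]
width: 0.0005
time: 3.28
tool_pos: [0.4868, -0.0694, 0.1845]
ee_rot: [3.141, -0.0, -2.824]
wrist_force: [0.1, 0.0, -0.0]
width: 0.0004
```

```bash

for i in 1 2 3 4 5; do python3 -m inch '[{"linear":[-0.0031,0.0095,0],"twist":0,"gripper":0},{"linear":[-0.0031,0.0095,0],"twist":0,"gripper":0}]' | egrep 'time|pos|force'; done
```

```text
time: 3.45
tool_pos: [0.4865, -0.0684, 0.1846]
wrist_force: [-0.2, 0.5, -0.2]
time: 3.62
tool_pos: [0.4862, -0.0674, 0.1846]
wrist_force: [-0.2, -0.4, 0.4]
time: 3.78
tool_pos: [0.4859, -0.0664, 0.1846]
wrist_force: [-0.8, 0.8, -0.2]
time: 3.95
tool_pos: [0.4857, -0.0661, 0.1846]
wrist_force: [1.0, -1.6, -0.4]
time: 4.12
tool_pos: [0.4854, -0.0651, 0.1846]
wrist_force: [1.2, -2.6, -1.6]
```

```bash

for i in 1 2 3 4 5; do python3 -m inch '[{"linear":[-0.0031,0.0095,0],"twist":0,"gripper":0},{"linear":[-0.0031,0.0095,0],"twist":0,"gripper":0}]' | egrep 'time|pos|force'; done
```

```text
time: 4.28
tool_pos: [0.485, -0.0639, 0.1846]
wrist_force: [0.5, -3.3, -1.5]
time: 4.45
tool_pos: [0.4846, -0.0627, 0.1846]
wrist_force: [0.0, -1.9, 0.1]
time: 4.62
tool_pos: [0.4843, -0.0617, 0.1846]
wrist_force: [1.2, -1.6, 0.1]
time: 4.78
tool_pos: [0.484, -0.0607, 0.1846]
wrist_force: [1.2, -2.2, -0.7]
time: 4.95
tool_pos: [0.4837, -0.0598, 0.1846]
wrist_force: [0.5, -2.5, -0.3]
```

```bash
python3 -m inch '[{"linear":[-0.0013,0.0038,0],"twist":0,"gripper":0},{"linear":[-0.0025,0.0076,0],"twist":0,"gripper":0}]' | egrep 'time|pos|force'
```

```text
time: 5.12
tool_pos: [0.4835, -0.0592, 0.1846]
wrist_force: [-0.4, -2.0, -0.4]
```

```bash
python3 -m inch '[{"linear":[-0.0013,0.0038,0],"twist":0,"gripper":0},{"linear":[-0.0025,0.0076,0],"twist":0,"gripper":0}]' | egrep 'time|pos|force'
```

```text
time: 5.28
tool_pos: [0.4832, -0.0584, 0.1846]
wrist_force: [0.4, -2.3, -1.2]
```

```bash
python3 -m inch '[{"linear":[-0.0013,0.0038,0],"twist":0,"gripper":0},{"linear":[-0.0025,0.0076,0],"twist":0,"gripper":0}]' | egrep 'time|pos|force'
```

```text
time: 5.45
tool_pos: [0.483, -0.0576, 0.1846]
wrist_force: [0.7, -3.2, -1.0]
```

```bash
python3 -m inch '[{"linear":[-0.0013,0.0038,0],"twist":0,"gripper":0},{"linear":[-0.0025,0.0076,0],"twist":0,"gripper":0}]' | egrep 'time|pos|force'
```

```text
time: 5.62
tool_pos: [0.4827, -0.0569, 0.1846]
wrist_force: [-0.3, -2.4, -0.4]
```

```bash
python3 -m inch '[{"linear":[-0.0013,0.0038,0],"twist":0,"gripper":0},{"linear":[-0.0025,0.0076,0],"twist":0,"gripper":0}]' | egrep 'time|pos|force'
```

```text
time: 5.78
tool_pos: [0.4825, -0.0561, 0.1846]
wrist_force: [0.4, -2.6, -1.0]
```

```bash
python3 -m inch '[{"linear":[-0.0013,0.0038,0],"twist":0,"gripper":0},{"linear":[-0.0025,0.0076,0],"twist":0,"gripper":0}]' | egrep 'time|pos|force'
```

```text
time: 5.95
tool_pos: [0.4822, -0.0553, 0.1846]
wrist_force: [0.8, -2.5, -0.4]
```

```bash
python3 -m inch '[{"linear":[-0.0013,0.0038,0],"twist":0,"gripper":0},{"linear":[-0.0025,0.0076,0],"twist":0,"gripper":0}]' | egrep 'time|pos|force'
```

```text
time: 6.12
tool_pos: [0.482, -0.0546, 0.1846]
wrist_force: [0.7, -2.2, -1.0]
```

```bash
python3 -m inch '[{"linear":[-0.0013,0.0038,0],"twist":0,"gripper":0},{"linear":[-0.0025,0.0076,0],"twist":0,"gripper":0}]' | egrep 'time|pos|force'
```

```text
time: 6.28
tool_pos: [0.4817, -0.0538, 0.1846]
wrist_force: [1.0, -1.6, -0.5]
```

```bash
python3 -m inch '[{"linear":[-0.0013,0.0038,0],"twist":0,"gripper":0},{"linear":[-0.0025,0.0076,0],"twist":0,"gripper":0}]' | egrep 'time|pos|force'
```

```text
time: 6.45
tool_pos: [0.4815, -0.0531, 0.1846]
wrist_force: [0.5, -2.7, -1.1]
```

```bash
python3 -m inch '[{"linear":[-0.0013,0.0038,0],"twist":0,"gripper":0},{"linear":[-0.0025,0.0076,0],"twist":0,"gripper":0}]' | egrep 'time|pos|force'
```

```text
time: 6.62
tool_pos: [0.4812, -0.0523, 0.1846]
wrist_force: [0.6, -2.2, 1.0]
```

```bash
python3 -m inch '[{"linear":[-0.0013,0.0038,0],"twist":0,"gripper":0},{"linear":[-0.0025,0.0076,0],"twist":0,"gripper":0}]' | egrep 'time|pos|force'
```

```text
time: 6.78
tool_pos: [0.481, -0.0515, 0.1846]
wrist_force: [0.5, -2.1, -0.2]
```

```bash
python3 -m inch '[{"linear":[-0.0013,0.0038,0],"twist":0,"gripper":0},{"linear":[-0.0025,0.0076,0],"twist":0,"gripper":0}]' | egrep 'time|pos|force'
```

```text
time: 6.95
tool_pos: [0.4807, -0.0508, 0.1846]
wrist_force: [0.5, -3.4, 0.7]
```

```bash
python3 -m inch '[{"linear":[-0.0013,0.0038,0],"twist":0,"gripper":0},{"linear":[-0.0025,0.0076,0],"twist":0,"gripper":0}]' | egrep 'time|pos|force'
```

```text
time: 7.12
tool_pos: [0.4805, -0.05, 0.1846]
wrist_force: [1.0, -2.4, 0.3]
```

```bash
python3 -m inch '[{"linear":[-0.0013,0.0038,0],"twist":0,"gripper":0},{"linear":[-0.0025,0.0076,0],"twist":0,"gripper":0}]' | egrep 'time|pos|force'
```

```text
time: 7.28
tool_pos: [0.4802, -0.0492, 0.1846]
wrist_force: [0.9, -2.2, -0.7]
```

```bash
python3 -m inch '[{"linear":[-0.0013,0.0038,0],"twist":0,"gripper":0},{"linear":[-0.0025,0.0076,0],"twist":0,"gripper":0}]' | egrep 'time|pos|force'
```

```text
time: 7.45
tool_pos: [0.48, -0.0485, 0.1846]
wrist_force: [0.4, -2.3, 0.1]
```

```bash
python3 -m inch '[{"linear":[-0.0013,0.0038,0],"twist":0,"gripper":0},{"linear":[-0.0025,0.0076,0],"twist":0,"gripper":0}]' | egrep 'time|pos|force'
```

```text
time: 7.62
tool_pos: [0.4797, -0.0477, 0.1846]
wrist_force: [0.2, -3.1, -1.4]
```

```bash
python3 -m inch '[{"linear":[-0.0013,0.0038,0],"twist":0,"gripper":0},{"linear":[-0.0025,0.0076,0],"twist":0,"gripper":0}]' | egrep 'time|pos|force'
```

```text
time: 7.78
tool_pos: [0.4795, -0.047, 0.1846]
wrist_force: [0.6, -2.9, -0.2]
```

```bash
python3 -m inch '[{"linear":[-0.0013,0.0038,0],"twist":0,"gripper":0},{"linear":[-0.0025,0.0076,0],"twist":0,"gripper":0}]' | egrep 'time|pos|force'
```

```text
time: 7.95
tool_pos: [0.4792, -0.0462, 0.1846]
wrist_force: [0.7, -3.1, -0.1]
```

```bash
python3 -m inch '[{"linear":[-0.0013,0.0038,0],"twist":0,"gripper":0},{"linear":[-0.0025,0.0076,0],"twist":0,"gripper":0}]' | egrep 'time|pos|force'
```

```text
time: 8.12
tool_pos: [0.479, -0.0454, 0.1846]
wrist_force: [0.9, -2.2, 0.2]
```

```bash
python3 -m inch '[{"linear":[-0.0013,0.0038,0],"twist":0,"gripper":0},{"linear":[-0.0025,0.0076,0],"twist":0,"gripper":0}]' | egrep 'time|pos|force'
```

```text
time: 8.28
tool_pos: [0.4787, -0.0447, 0.1846]
wrist_force: [1.0, -1.5, -0.9]
```

```bash
python3 -m inch '[{"linear":[-0.0013,0.0038,0],"twist":0,"gripper":0},{"linear":[-0.0025,0.0076,0],"twist":0,"gripper":0}]' | egrep 'time|pos|force'
```

```text
time: 8.45
tool_pos: [0.4785, -0.0439, 0.1846]
wrist_force: [0.7, -2.5, 0.3]
```

```bash
python3 -m inch '[{"linear":[-0.0013,0.0038,0],"twist":0,"gripper":0},{"linear":[-0.0025,0.0076,0],"twist":0,"gripper":0}]' | egrep 'time|pos|force'
```

```text
time: 8.62
tool_pos: [0.4782, -0.0432, 0.1846]
wrist_force: [2.1, -2.7, -1.0]
```

```bash
python3 -m inch '[{"linear":[-0.0013,0.0038,0],"twist":0,"gripper":0},{"linear":[-0.0025,0.0076,0],"twist":0,"gripper":0}]' | egrep 'time|pos|force'
```

```text
time: 8.78
tool_pos: [0.478, -0.0424, 0.1846]
wrist_force: [0.8, -2.5, 0.2]
```

```bash
python3 -m inch '[{"linear":[-0.0013,0.0038,0],"twist":0,"gripper":0},{"linear":[-0.0025,0.0076,0],"twist":0,"gripper":0}]' | egrep 'time|pos|force'
```

```text
time: 8.95
tool_pos: [0.4778, -0.0417, 0.1846]
wrist_force: [0.5, -3.0, 0.1]
```

```bash
python3 -m inch '[{"linear":[-0.0013,0.0038,0],"twist":0,"gripper":0},{"linear":[-0.0025,0.0076,0],"twist":0,"gripper":0}]' | egrep 'time|pos|force'
```

```text
time: 9.12
tool_pos: [0.4775, -0.0409, 0.1846]
wrist_force: [0.9, -2.4, -0.7]
```

```bash
python3 -m inch '[{"linear":[-0.0013,0.0038,0],"twist":0,"gripper":0},{"linear":[-0.0025,0.0076,0],"twist":0,"gripper":0}]' | egrep 'time|pos|force'
```

```text
time: 9.28
tool_pos: [0.4774, -0.0406, 0.1846]
wrist_force: [1.2, -5.2, -0.1]
```

```bash
python3 -m inch '[{"linear":[0,0,0],"twist":0,"gripper":0}]' | egrep 'time|pos|force'
```

```text
time: 9.37
tool_pos: [0.4774, -0.0406, 0.1846]
wrist_force: [1.0, -4.5, -0.8]
```

```bash
python3 -m inch '[{"linear":[0.016,-0.048,0],"twist":0,"gripper":0},{"linear":[0.031,-0.095,0],"twist":0,"gripper":0},{"linear":[0.031,-0.095,0.35],"twist":0,"gripper":0},{"linear":[0.031,-0.095,0.7],"twist":0,"gripper":0.2},{"linear":[0.031,-0.095,0.7],"twist":0,"gripper":0.45}]'
python3 -m inch '[{"linear":[0.23,0.19,0],"twist":0,"gripper":0.45},{"linear":[0.46,0.38,0],"twist":0,"gripper":0.45},{"linear":[0.46,0.38,0],"twist":0,"gripper":0.45},{"linear":[0.46,0.38,0],"twist":0,"gripper":0.45},{"linear":[0.46,0.38,0],"twist":0,"gripper":0.45}]'
python3 - <<'E'
from h import *
s=snap('wrist','w3');print(s['obs']['tool_pos'],kit(s['obs']['tool_pos']))
s=snap('top','t3');crop(s,205,355,145,265,5,'t3c')
E
```

```text
time: 9.78
tool_pos: [0.4829, -0.0499, 0.2618]
ee_rot: [-3.137, 0.011, -2.824]
wrist_force: [0.7, -0.4, 1.3]
width: 0.0104
time: 10.2
tool_pos: [0.5259, -0.0117, 0.254]
ee_rot: [3.141, -0.001, -2.824]
wrist_force: [0.1, 1.5, -0.9]
width: 0.041
[ 0.52591675 -0.01165141  0.25398745] [-0.06068942  0.00142467]
```

View pics/w3.png

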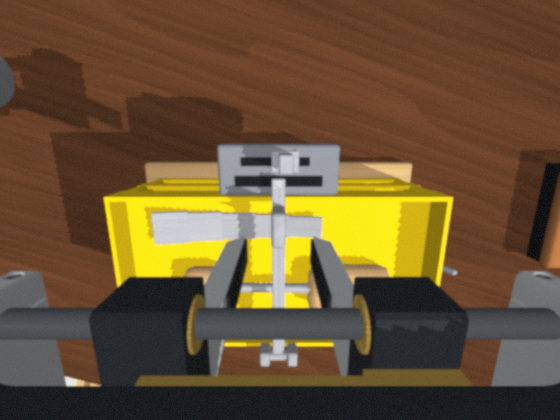

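```bash
python3 -m inch '[{"linear":[0.003,-0.008,-0.3],"twist":0,"gripper":0.45},{"linear":[0.003,-0.008,-0.55],"twist":0,"gripper":0.45},{"linear":[0.003,-0.008,-0.68],"twist":0,"gripper":0.45},{"linear":[0.003,-0.008,-0.68],"twist":0,"gripper":0.45},{"linear":[0.003,-0.008,-0.68],"twist":0,"gripper":0.45}]'
python3 - <<'E'
from h import *
s=pickle.load(open('w3.pkl','rb'));print(kit(wworld(s,288,160,.18)))
s=snap('wrist','w4');print(s['obs']['tool_pos'],kit(s['obs']['tool_pos']),s['obs']['wrist_force']);crop(s,200,360,130,290,4,'w4c')
E
```

```text
time: 10.72
tool_pos: [0.5258, -0.0129, 0.1863]
ee_rot: [3.141, -0.001, -2.825]
wrist_force: [0.0, -0.0, -0.5]
width: 0.0423
[-0.11532665  0.00854331]
[ 0.52584538 -0.01287796  0.18630452] [-0.06114129  0.00028216] [ 0.00150911 -0.01410838 -0.54637811]
```

View pics/w4c.png

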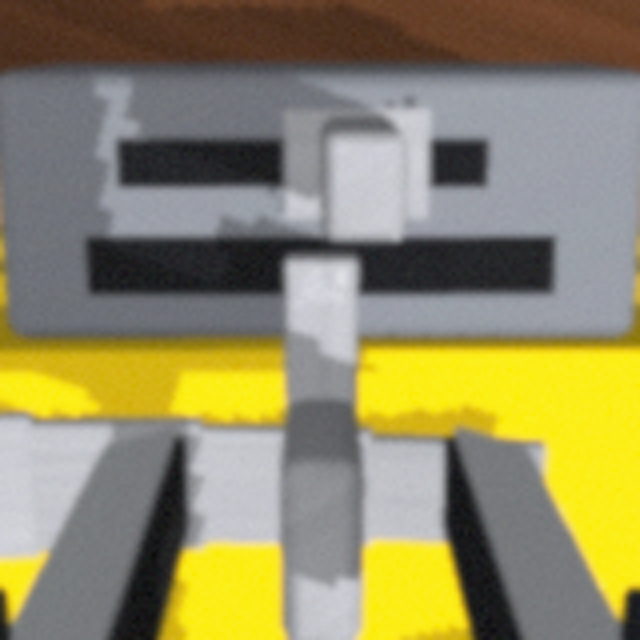

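```bash
python3 -m inch '[{"linear":[0,0,-0.03],"twist":0,"gripper":0.45},{"linear":[0,0,-0.03],"twist":0,"gripper":0.1},{"linear":[0,0,-0.03],"twist":0,"gripper":0},{"linear":[0,0,-0.03],"twist":0,"gripper":0},{"linear":[0,0,-0.03],"twist":0,"gripper":0},{"linear":[0,0,-0.03],"twist":0,"gripper":0},{"linear":[0,0,-0.03],"twist":0,"gripper":0}]'
python3 - <<'E'
from h import *
o=robot.get_obs();p=o['tool_pos'];print(p,kit(p),o['wrist_force'],o['wrist_torque'],o['width'])
k=kit(p);x0=k[0]-.085;z0=p[2]-.003-.157
print(x0,z0)
prev=np.zeros(2)
for th in np.arange(0,1.58,.12):
    d=np.array([x0*np.cos(th)+z0*np.sin(th)-x0,-x0*np.sin(th)+z0*np.cos(th)-z0])
    w=np.array([d[0]*np.cos(.3185),d[0]*np.sin(.3185),d[1]])*10
    print(round(th,2),w.round(3))
E
```

```text
time: 11.35
tool_pos: [0.5266, -0.0117, 0.1839]
ee_rot: [3.14, 0.0, -2.824]
wrist_force: [-0.8, 3.8, 0.5]
width: 0.0114
[ 0.52656    -0.01166841  0.18385081] [-0.06008385  0.0012071 ] [-0.79878904  3.81288276  0.5267778 ] [0.41835715 0.11949797 0.02781651] 0.011445732650052722
-0.1450838530823529 0.023850808014300756
0.0 [0. 0. 0.]
0.12 [0.037 0.012 0.172]
0.24 [0.093 0.031 0.338]
0.36 [0.168 0.055 0.496]
0.48 [0.26  0.086 0.643]
0.6 [0.369 0.122 0.778]
0.72 [0.491 0.162 0.897]
0.84 [0.627 0.207 1.001]
0.96 [0.773 0.255 1.087]
1.08 [0.928 0.306 1.153]
1.2 [1.09  0.359 1.2  ]
1.32 [1.255 0.414 1.226]
1.44 [1.423 0.469 1.231]
1.56 [1.589 0.524 1.215]
```

```bash
python3 -m inch '[{"linear":[0.002,0.001,0.01],"twist":0,"gripper":0},{"linear":[0.004,0.001,0.02],"twist":0,"gripper":0}]'; python3 -m inch '[{"linear":[0.002,0.001,0.008],"twist":0,"gripper":0},{"linear":[0.002,0.001,0.008],"twist":0,"gripper":0}]'
```

```text
time: 11.52
tool_pos: [0.5266, -0.0117, 0.1845]
ee_rot: [3.14, -0.001, -2.824]
wrist_force: [1.4, 3.3, -4.6]
width: 0.0119
time: 11.68
tool_pos: [0.5267, -0.0117, 0.185]
ee_rot: [3.14, -0.002, -2.824]
wrist_force: [1.4, 4.0, -5.1]
width: 0.0123
```

```bash
python3 -m inch '[{"linear":[0.002,0.001,0.008],"twist":0,"gripper":0},{"linear":[0.002,0.001,0.008],"twist":0,"gripper":0}]'
```

```text
time: 11.85
tool_pos: [0.5269, -0.0116, 0.1863]
ee_rot: [3.14, -0.002, -2.824]
wrist_force: [-0.7, 4.6, -6.2]
width: 0.0118
```

```bash
python3 -m inch '[{"linear":[0.002,0.001,0.008],"twist":0,"gripper":0},{"linear":[0.002,0.001,0.008],"twist":0,"gripper":0}]'
```

```text
time: 12.02
tool_pos: [0.5271, -0.0115, 0.1876]
ee_rot: [3.14, -0.001, -2.824]
wrist_force: [-0.1, 5.0, -5.8]
width: 0.0118
```

```bash
python3 -m inch '[{"linear":[0.012,0.004,0.065],"twist":0,"gripper":0},{"linear":[0.029,0.009,0.128],"twist":0,"gripper":0},{"linear":[0.055,0.018,0.21],"twist":0,"gripper":0},{"linear":[0.085,0.028,0.294],"twist":0,"gripper":0},{"linear":[0.12,0.04,0.374],"twist":0,"gripper":0},{"linear":[0.16,0.052,0.452],"twist":0,"gripper":0},{"linear":[0.16,0.052,0.452],"twist":0,"gripper":0}]'
python3 - <<'E'
from h import *
s=snap('side','s5');crop(s,200,360,130,290,4,'s5c');p=s['obs']['tool_pos'];print(kit(p))
E
```

```text
time: 12.6
tool_pos: [0.5439, -0.006, 0.2349]
ee_rot: [3.14, 0.001, -2.824]
wrist_force: [-1.6, 6.0, -2.6]
width: 0.0123
[-0.04189874  0.00113043]
```

View pics/s5c.png

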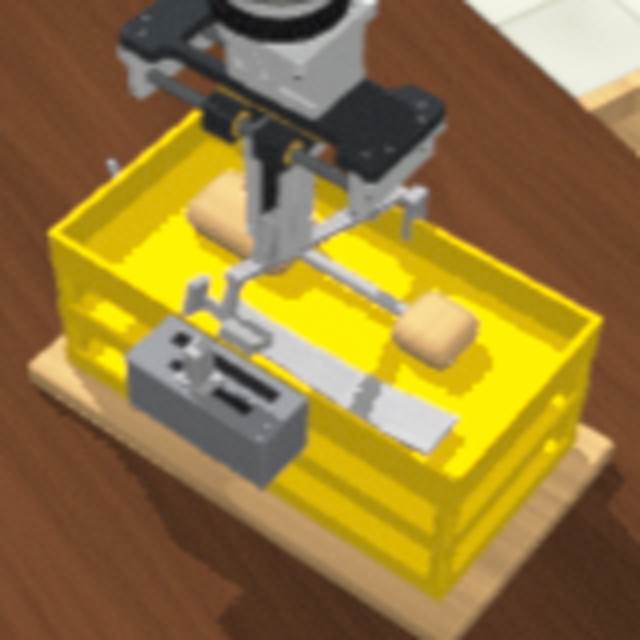

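```bash
python3 -m inch '[{"linear":[0.043,0.02,0.075],"twist":0,"gripper":0},{"linear":[0.089,0.039,0.147],"twist":0,"gripper":0},{"linear":[0.142,0.056,0.216],"twist":0,"gripper":0},{"linear":[0.198,0.075,0.282],"twist":0,"gripper":0},{"linear":[0.258,0.095,0.343],"twist":0,"gripper":0},{"linear":[0.32,0.115,0.401],"twist":0,"gripper":0},{"linear":[0.387,0.138,0.455],"twist":0,"gripper":0},{"linear":[0.456,0.16,0.505],"twist":0,"gripper":0},{"linear":[0.456,0.16,0.505],"twist":0,"gripper":0}]'
```

```text
time: 13.4
tool_pos: [0.5901, 0.0093, 0.2847]
ee_rot: [-3.141, 0.0, -2.824]
wrist_force: [-1.7, 3.2, -4.4]
width: 0.0115
```

```bash
python3 -m inch '[{"linear":[0.072,0.024,0.045],"twist":0,"gripper":0},{"linear":[0.146,0.048,0.086],"twist":0,"gripper":0},{"linear":[0.222,0.073,0.121],"twist":0,"gripper":0},{"linear":[0.301,0.099,0.152],"twist":0,"gripper":0},{"linear":[0.381,0.125,0.178],"twist":0,"gripper":0},{"linear":[0.463,0.152,0.199],"twist":0,"gripper":0},{"linear":[0.545,0.18,0.215],"twist":0,"gripper":0},{"linear":[0.628,0.207,0.225],"twist":0,"gripper":0},{"linear":[0.712,0.235,0.23],"twist":0,"gripper":0},{"linear":[0.712,0.235,0.23],"twist":0,"gripper":0}]'
python3 - <<'E'
from h import *
p=robot.get_obs()['tool_pos'];k=kit(p);v=np.array([k[0]-.085,p[2]-.003-.157]);print(k,v,np.hypot(*v),np.hypot(.145,.0238))
print('theta',np.arctan2(v[1],-v[0])-np.arctan2(.0238,.145))
E
```

```text
time: 14.23
tool_pos: [0.661, 0.0326, 0.3081]
ee_rot: [-3.141, 0.001, -2.824]
wrist_force: [-2.4, 2.6, -1.1]
width: 0.0119
[0.08148265 0.0011641 ] [-0.00351735  0.14805834] 0.14810011210951482 0.14694025996982582
theta 1.3843570311956879
```

```bash
python3 -m inch '[{"linear":[0.06,0.02,0.0],"twist":0,"gripper":0},{"linear":[0.12,0.04,-0.004],"twist":0,"gripper":0},{"linear":[0.17,0.056,-0.008],"twist":0,"gripper":0},{"linear":[0.22,0.073,-0.012],"twist":0,"gripper":0},{"linear":[0.22,0.073,-0.012],"twist":0,"gripper":0},{"linear":[0.22,0.073,-0.012],"twist":0,"gripper":0}]'
python3 - <<'E'
from h import *
p=robot.get_obs()['tool_pos'];k=kit(p);v=np.array([k[0]-.085,p[2]-.003-.157])
print('theta',np.arctan2(v[1],-v[0])-np.arctan2(.0238,.145))
s=snap('side','s6');crop(s,180,360,80,290,3,'s6c')
E
```

```text
time: 14.73
tool_pos: [0.6827, 0.0397, 0.3076]
ee_rot: [-3.14, 0.003, -2.824]
wrist_force: [-2.8, 3.1, 2.1]
width: 0.012
theta 1.5378874406456977
```

View pics/s6c.png

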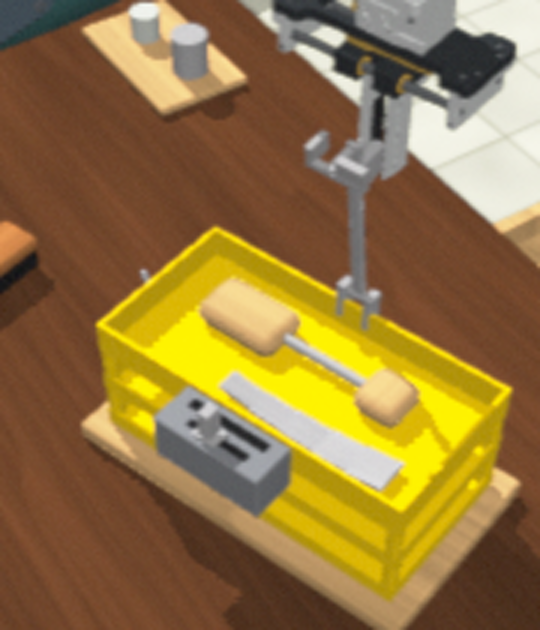

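```bash
python3 -m inch '[{"linear":[0,0,0],"twist":0,"gripper":0.45},{"linear":[0,0,0],"twist":0,"gripper":0.45},{"linear":[0,0,0],"twist":0,"gripper":0.45},{"linear":[0,0,0],"twist":0,"gripper":0.45},{"linear":[0,0,0],"twist":0,"gripper":0.45},{"linear":[0,0,0],"twist":0,"gripper":0.45}]'
python3 -m inch '[{"linear":[0.047,0.016,0],"twist":0,"gripper":0.45},{"linear":[0.095,0.031,0.1],"twist":0,"gripper":0.45},{"linear":[0.095,0.031,0.35],"twist":0,"gripper":0.45},{"linear":[0.095,0.031,0.7],"twist":0,"gripper":0.45},{"linear":[0.095,0.031,0.9],"twist":0,"gripper":0.45},{"linear":[0.095,0.031,0.9],"twist":0,"gripper":0.45},{"linear":[0.095,0.031,0.9],"twist":0,"gripper":0.45}]'
python3 - <<'E'
from h import *
s=snap('side','s7');crop(s,180,360,80,290,3,'s7c');snap('top','t7')
E
```

```text
time: 15.28
tool_pos: [0.6826, 0.0397, 0.3052]
ee_rot: [-3.141, -0.0, -2.825]
wrist_force: [-0.9, 0.2, 0.5]
width: 0.042
time: 15.87
tool_pos: [0.6926, 0.0431, 0.3971]
ee_rot: [-3.14, 0.004, -2.824]
wrist_force: [-0.3, 0.2, 0.0]
width: 0.0421
```

View pics/s7c.png

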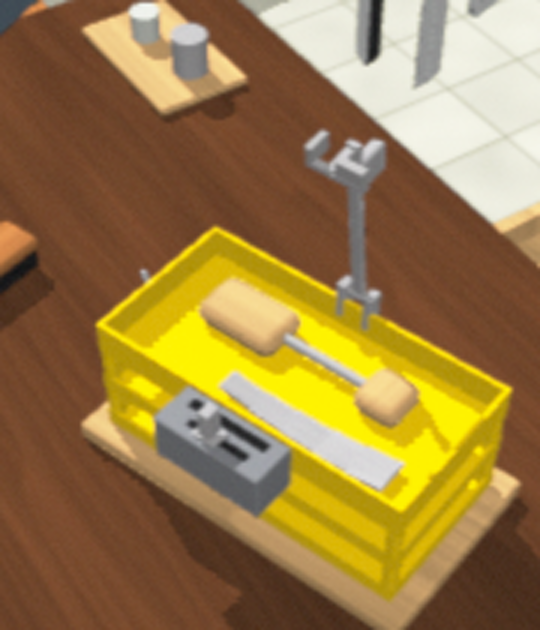

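View pics/t7.png

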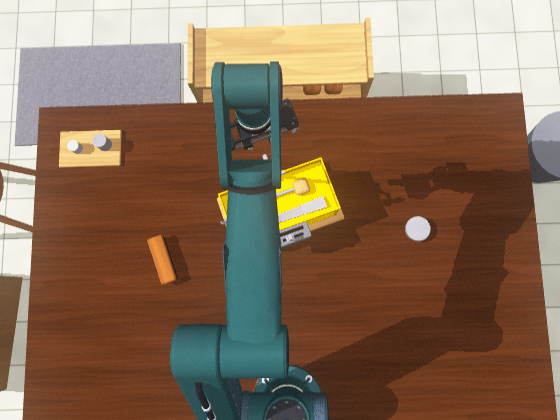

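The side view shows the bar standing upright (crop about 355,150 to 360,300) with the gripper clear above it. The tab is near the open end of its slot, and the shoehorn and shoe tree haven't moved. The top view shows the brush (162,260) and the tin (418,229) where they started.

```bash
python3 - <<'E'
from bench import robot
print(robot.get_obs()['wrist_force'],robot.get_obs()['qvel'].round(3));robot.close_job()
E
```

```text
[ 0.07568111 -0.25061599 -1.24105694] [-0.001  0.006  0.03  -0.001  0.002 -0.   ]
the job is handed in; nothing more can be done
```

The shoe kit is open: the holding bar stands upright and the safety tab is slid fully across. I handed the job in at about 16 s of the 61 s allowed; it reports no verdict.

- **Tab:** I pushed it with the shut fingertips in steps of under 1 mm. It slid about 27 mm at roughly 2.5 N, then stopped moving as the push rose to about 5 N. I held one row to confirm the stop, then backed off straight away. That puts about 3 N on the keeper, against the 10 N limit.
- **Bar:** I gripped the fin and lifted slowly at first. It rose past the 0.01 rad of blocked play with at most about 6 N of lift, so it was free. I then swung it along its arc to about 1.54 rad, worked out from the tool position, and let go.
- **Last checks:** In the last side picture the bar still stands upright with the gripper clear, the tab is still across, and the shoehorn and shoe tree look unmoved. The top picture shows the brush and tin in their starting places. The arm hides part of the kit in that view. I compared the bystanders by eye rather than measuring them.
- **Disagreements:** The top and side cameras put the kit about 6 mm apart. I used a position between them, and the wrist camera then agreed with it to about 1 mm. While gripping, I saw a sideways force of 3 to 6 N because the grip was about 1 mm off centre; it went away on release.

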